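Click-test the roller limit switch on the clean bench

TASK

Three limit switches stand on the clean bench for a function check. Test the one whose arm carries a roller: press its roller down from above just until the switch clicks, well short of the end of its travel, keep it there for about a second and then let the arm spring back up. Do not operate the other two switches, the one with the plain arm and the one with the push pin.

Things in the scene. Friction and masses are not known exactly. Their poses are not given: they have to be found in the camera images.
- roller (a point): Centre of the roller, a black wheel 24 mm across, 14 mm wide, at the free end of an arm; at rest its centre is 111 mm and its top 123 mm above the bench. Axes at rest: x level, along the axle; y level, from the arm's pivot out to the roller; z up. Pressed, it sinks almost straight down (at most 4 mm outwards). It clicks 15 mm down and is overtravelled from 33 mm; 20 to 28 mm is a good press.
- roller_arm (a joint): Angle (rad) of the steel arm with the roller: 0 at rest, rising 20 degrees from its pivot, which is 85 mm above the bench and 75 mm from the roller; grows as it is pressed down. Clicks at 0.21, overtravelled from 0.45, hard stop at 0.60. A spring returns it: at the roller about 3 N at first, 5 N at the click, 7 N at the overtravel limit.
- plain_arm (a joint): Angle (rad) of the arm of a second switch, the same arm but without a roller: 0 at rest, growing as it is pressed down. Leave it alone. All three switches have the same grey and aluminium housing, 34 x 44 mm and 99 mm tall, on a steel foot plate 75 x 120 mm fixed to the bench; they stand in a row across the bench in any order, each turned up to 35 degrees.
- pin (a joint): Travel (m) of the push pin of the third switch, a steel pin 12 mm in diameter upright on top of the housing, its top 122 mm above the bench: 0 at rest, growing to 0.008 as it is pressed in. This switch has no arm. Leave it alone.
There are look-alikes about, which are no part of the job. Leave any green look-alike of the part that bears pin alone.

How it is judged:
By the outcome, as a careful person would: the job done as asked, in the order asked, and still so for the second after the job is handed in, with the robot touching nothing.
It also fails if it takes over 32 s, if anything falls off the work surface, if the arm or the gripper's body presses on something with over 40 N, if the wrist force passes 120 N, or if a joint passes its speed limit or range.

ROBOT

A 6-joint arm with a two-finger parallel gripper is mounted at the origin on the work surface. World frame = base frame: x ahead of the robot, y to its left, z up, the work surface at z = 0. Lengths are in m, angles in rad, forces in N, time in s.
With the tool pointing down it reaches from about 0.35 to 0.975 m from the base axis. Payload 4.9 kg.
Tool frame: the origin (TCP) lies at the very end of the fingers, on their centre line; the grasp point (between the pads) lies robot.grip_point_offset behind it (robot.grip_point_offset is the distance from the TCP to the grasp point, in m); z points along the fingers, y is the line along which they close (so a half turn about z gives the same grasp; the last joint's range is limited). The gripper opens to 85 mm and grips with 20 to 120 N. Pads are 22 mm wide; open, the fingers measure 114 mm over their backs; the gripper's body (76 mm by 85 mm) begins 54 mm behind the grasp point. The pads swing forward as they close: fully open they stand 13 mm farther back than shut.
Start: joints at [-1.304, 0.053, 1.613, -0, 1.476, -0.119], TCP at [0.235, -0.579, 0.231] pointing down, gripper open.
Joint ranges: [-3.01, 3.01], [-1.01, 2.22], [0.06, 2.58], [-1.02, 4.17], [0.09, 2.62], [-3.14, 3.14]. Speed limits (rad/s): [2.57, 2.57, 3.14, 3.14, 3.14, 3.14].

INTERFACE

Orientations are given as a 3x3 rotation matrix whose columns are the frame's x, y, z axes.
In Python, from plant import robot gives the robot as it stands.
- The arm moves only by the tool drive_tool, never from a script. Its argument "deltas" is a list of rows, each an object with "delta_pos": the shift along the tool's x, y, z in units of 15 cm (1.0 is 15 cm), a list of three; "angular": the turn, a rotation vector about the tool's x, y, z in units of 180 degrees (1.0 is 180 degrees), a list of three; "hand": the opening, from 0 (shut) to 1 (fully open). In form: [{"delta_pos": [dx, dy, dz], "angular": [rx, ry, rz], "hand": hand}, ...]. A call has exactly 10 rows; each row shifts and turns the commanded pose from where the row before left it, along the tool's axes as they then stand; what a row does not reach is not made up. A row lasts 1/8 s, in which the tool goes at most 62.5 mm and 10.7 degrees, less where a joint would pass 70% of its speed; a pose out of reach is approached as far as the arm can. A call with a number of a shift or a turn outside -1 to 1 is refused whole. A call with a gripper value outside its range is refused whole. The fingers move at their own pace and stop on an object; "force" is the grip in N (left out, the last holds). Time passes only in rows, so rows that do not move let the fingers close, or fill a call up. It gives the time, the measured TCP pose, the force, the opening and the grip force at its end, in the units of the state.
- robot.state(): the state, without advancing time (a new reading comes with each control period).
- robot.camera(name): name is "scene" or "top" or "wrist"; returns the picture (480x640x3 uint8, red, green, blue); there is no depth.
- robot.get_calibration(name): a dict with "fovy" (degrees; the focal length in pixels is half the picture's height over the tangent of half this angle, whatever the lens; pixels are square), "cx", "cy" (the principal point, pixels), "view" (4x4, takes a point from world to camera coordinates). Camera axes: x right, y up, looking along -z (the intrinsics and any distortion apply to the point x, -y, -z); pixel columns grow to the right and rows downward; lengths in m; the calibration is good to about 2 mm. A picture is of the moment at which its call begins: read the wrist's pose just before it. get_calibration takes no time and is no camera call; for the wrist camera it gives the pose at the moment of the call.
- robot.finish_job(): hands the job in; it is judged then, once.
The state is a dict: "t": time; "q": joint angles; "joint_vel": joint speeds; "effort": joint torques, N m; "tool_pos": TCP position; "orientation": TCP orientation; "ft_force": force on the tool from outside, world axes, zero at the start; "moment": the same for the moment, N m; "gripper_width": finger opening in m; "gripper_force": force on a finger pad.
Only numpy, scipy, OpenCV 4.12 (cv2) and the standard library are available. Lean on these libraries where they do the work, as an engineer would, in place of code of your own. Each camera call takes 0.05 s, during which the arm holds its last target. There are 200 camera calls.

## Working session

There is one attempt and no reset: what is moved stays moved. The work goes in short steps, Python scripts to look and compute and a tool call to move; the robot and the scene stay as the last step left them, time stands still between calls to the robot, and variables do not carry over. Pictures are saved under pics/ and viewed, at most 10 in all, crops included, and the job is handed in when it is done.

Besides the shell and the picture viewer there is one more tool, called after ">>>" in YAML: its name, and indented under it one key for each argument. drive_tool: Moves the arm, as the interface text tells. Shifts and turns lie within -1 to 1; 1 stands for 15 cm of shift or 180 degrees of turn. Its arguments: {"type":"object","properties":{"deltas":{"type":"array","items":{"type":"object","properties":{"delta_pos":{"type":"array","items":{"type":"number","minimum":-1,"maximum":1}},"angular":{"type":"array","items":{"type":"number","minimum":-1,"maximum":1}},"hand":{"type":"number"}}}},"force":{"type":"number"}},"required":["deltas"]}

```bash
mkdir -p pics; ls
cat > h.py <<'E'
import numpy as np, cv2
from plant import robot
def ray(c,u,v):
    f=240/np.tan(np.radians(c["fovy"])/2); V=np.array(c["view"])
    d=V[:3,:3].T@np.array([(u-c["cx"])/f,-(v-c["cy"])/f,-1]); return -V[:3,:3].T@V[:3,3], d/np.linalg.norm(d)
def plane(c,u,v,z):
    o,d=ray(c,u,v); return o+d*(z-o[2])/d[2]
def tri(*rs):
    A=sum(np.eye(3)-np.outer(d,d) for o,d in rs); b=sum((np.eye(3)-np.outer(d,d))@o for o,d in rs)
    p=np.linalg.solve(A,b); return p,[np.linalg.norm((np.eye(3)-np.outer(d,d))@(p-o)) for o,d in rs]
def proj(c,p):
    f=240/np.tan(np.radians(c["fovy"])/2); q=np.array(c["view"])@np.r_[p,1]; return c["cx"]-f*q[0]/q[2], c["cy"]+f*q[1]/q[2]
E
python3 - <<'E'
from h import *
print(robot.state()); print(robot.grip_point_offset)
for n in("scene","top"):
    im=robot.camera(n); cv2.imwrite(f"pics/{n}0.png",im[:,:,::-1]); print(n,robot.get_calibration(n))
E
```

```text
pics
{'t': 0.0, 'q': array([-1.30402082e+00,  5.33495299e-02,  1.61426471e+00, -3.65294614e-05,
        1.47603922e+00, -1.18995351e-01]), 'joint_vel': array([-5.31780591e-04, -3.90808114e-04, -3.62410912e-04, -2.04581515e-03,
        1.21118632e-03, -1.18079462e-05]), 'effort': array([-1.04163182e-04, -3.93679941e+01, -3.70176065e+01, -1.75340506e-04,
        6.97853859e-03,  4.52430243e-06]), 'tool_pos': array([ 0.23499924, -0.57846578,  0.23008508]), 'orientation': array([[ 9.26507400e-01,  3.76276099e-01, -5.78353533e-04],
       [ 3.76276486e-01, -9.26505312e-01,  1.97831928e-03],
       [ 2.08546643e-04, -2.05054829e-03, -9.99997876e-01]]), 'ft_force': array([-0.26430477, -0.35367429,  1.11199597]), 'moment': array([-0.01961706, -0.00480782, -0.02553447]), 'gripper_force': 0.0, 'gripper_width': 0.08542232544679484}
0.0187
scene {'fovy': 54.71697289311431, 'cx': 321.2435692844648, 'cy': 234.91635756732245, 'view': array([[ 0.77875596,  0.62720741, -0.01224806, -0.32951696],
       [-0.33538723,  0.43276585,  0.83679694,  0.05656598],
       [ 0.53014579, -0.64755277,  0.54737634, -1.17562549],
       [ 0.        ,  0.        ,  0.        ,  1.        ]])}
top {'fovy': 52.90505050764795, 'cx': 314.5969539719131, 'cy': 238.32622806999197, 'view': array([[-0.01268284, -0.99961441, -0.02470179,  0.03949125],
       [ 0.9952519 , -0.01500396,  0.0961693 , -0.40397108],
       [-0.09650284, -0.02336481,  0.99505843, -0.8755672 ],
       [ 0.        ,  0.        ,  0.        ,  1.        ]])}
```

View pics/scene0.png

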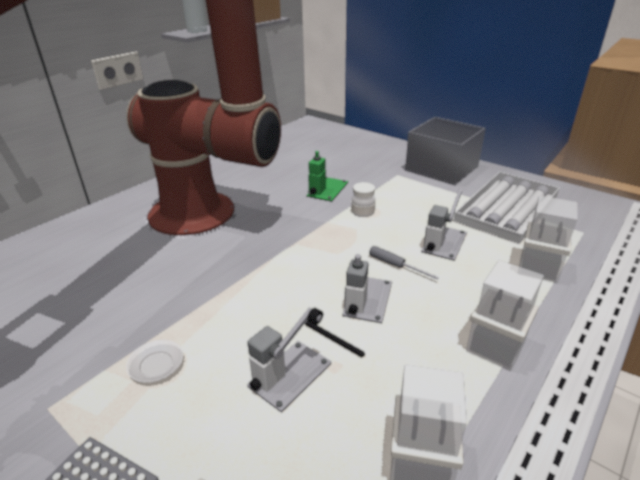

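View pics/top0.png

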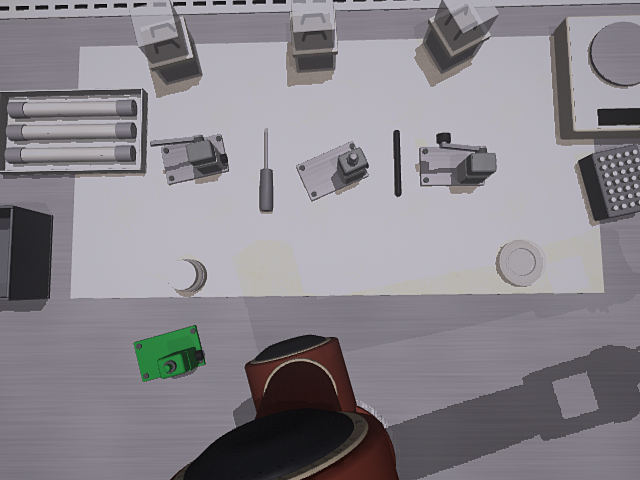

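Top view: the roller is the black wheel at (444,139), and its housing is at (480,165). Scene view: the roller is at (315,317).

What could be taken for it, in the top view:
- plain arm switch (177,140), no wheel
- pin switch (352,158), no arm
- green pin look-alike (170,365)
- black pen (398,162), lying flat

I choose the right-hand switch and will check it in a close crop.

Run:
```python
from h import *
t=cv2.imread("pics/top0.png"); s=cv2.imread("pics/scene0.png")
a=cv2.resize(t[115:200,405:505],(400,340),interpolation=cv2.INTER_CUBIC); b=cv2.resize(s[290:375,240:340],(400,340),interpolation=cv2.INTER_CUBIC)
cv2.imwrite("pics/crop0.png",np.hstack([a,b]))
pts={}
for n,im,(x0,y0,x1,y1) in(("top",t,(432,128,456,150)),("scene",s,(303,305,327,329))):
    m=(im[y0:y1,x0:x1].max(2)<60).astype(np.uint8)
    k,l,st,c=cv2.connectedComponentsWithStats(m)
    for i in range(1,k):
        if st[i,4]>8: print(n,st[i],c[i]+[x0,y0])
    i=1+st[1:,4].argmax(); pts[n]=c[i]+[x0,y0]
C={n:robot.get_calibration(n) for n in pts}
print(tri(*[ray(C[n],*pts[n]) for n in pts]))
print(plane(C["top"],*pts["top"],.111))
print("housing top approx",plane(C["top"],482,164,.099))
```

```text
top [  5   5  14  11 126] [443.27777778 137.49206349]
top [ 9 19 15  2 15] [448.         147.46666667]
scene [  3   4  16  20 180] [313.01666667 318.70555556]
(array([ 0.56380574, -0.18996748,  0.10669288]), [np.float64(0.0014336708538107538), np.float64(0.0014336708538107215)])
[ 0.56354348 -0.18791703  0.111     ]
housing top approx [ 0.51964106 -0.25465534  0.099     ]
```

View pics/crop0.png

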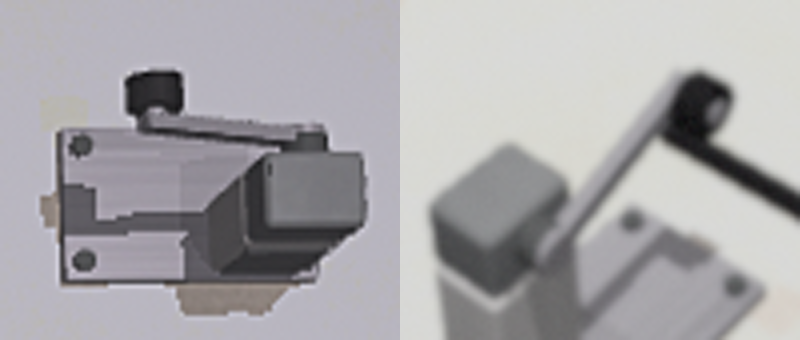

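The crop shows the right-hand switch with a black wheel at the end of its steel arm, at crop pixel (155,92) in the top view and (700,105) in the scene view. Triangulated height is 0.107 against the expected 0.111, which agrees. I move above it with the gripper shut.

>>> drive_tool:
  deltas:
    - {"delta_pos": [0.3,-0.16,0.02],"angular": [0,0,0],"hand": 0}
    - {"delta_pos": [0.3,-0.16,0.02],"angular": [0,0,0],"hand": 0}
    - {"delta_pos": [0.3,-0.16,0.02],"angular": [0,0,0],"hand": 0}
    - {"delta_pos": [0.3,-0.16,0.02],"angular": [0,0,0],"hand": 0}
    - {"delta_pos": [0.3,-0.16,0.02],"angular": [0,0,0],"hand": 0}
    - {"delta_pos": [0.3,-0.16,0.02],"angular": [0,0,0],"hand": 0}
    - {"delta_pos": [0.3,-0.16,0.02],"angular": [0,0,0],"hand": 0}
    - {"delta_pos": [0.3,-0.16,0.02],"angular": [0,0,0],"hand": 0}
    - {"delta_pos": [0.3,-0.16,0.02],"angular": [0,0,0],"hand": 0}
    - {"delta_pos": [0.3,-0.16,0.02],"angular": [0,0,0],"hand": 0}

```text
t: 1.35
tool_pos: [0.5624, -0.1858, 0.2007]
orientation: [[0.926, 0.376, -0.001], [0.376, -0.926, 0.0], [-0.0, -0.0, -1.0]]
ft_force: [-0.2, -0.3, 0.6]
gripper_width: -0.0004
gripper_force: 0.0
```

Run:
```python
from h import *
s=robot.state(); c=robot.get_calibration("wrist"); w=robot.camera("wrist")
cv2.imwrite("pics/w1.png",w[:,:,::-1]); np.save("w1.npy",c,allow_pickle=True)
s=robot.state()
for k in("t","tool_pos","orientation","ft_force","joint_vel","gripper_width"): print(k,s[k])
print(c); print(proj(c,[.5635,-.188,.111]),proj(c,s["tool_pos"]))
```

```text
t 1.4
tool_pos [ 0.56503288 -0.18114887  0.20018494]
orientation [[ 0.92487775  0.38026202  0.00139337]
 [ 0.38025315 -0.92487216  0.00436312]
 [ 0.00294782 -0.00350552 -0.99998951]]
ft_force [-0.99705798  3.03202814  0.20364769]
joint_vel [-0.0656223  -0.02704223  0.03014209 -0.04743119  0.02605797 -0.12404688]
gripper_width -0.0001438981758937866
{'fovy': 66.7458635564863, 'cx': 322.1236008682849, 'cy': 242.8968613532603, 'view': array([[ 3.75644981e-01, -9.26763534e-01, -4.47242129e-04,
        -3.85065583e-01],
       [ 8.91083545e-01,  3.61315346e-01, -2.74629454e-01,
        -4.07938906e-01],
       [ 2.54678159e-01,  1.02764646e-01,  9.61550031e-01,
        -4.73099972e-01],
       [ 0.00000000e+00,  0.00000000e+00,  0.00000000e+00,
         1.00000000e+00]])}
(np.float64(323.3155587782537), np.float64(249.25257738634107)) (np.float64(310.345251316203), np.float64(301.249125254558))
```

View pics/w1.png

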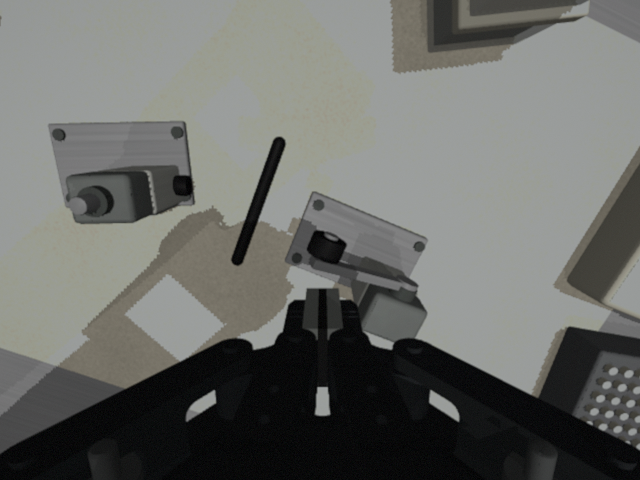

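The wrist view shows the roller at (326,247), predicted at (323,249), so it agrees within about 2 mm. The shut fingertips are at (322,295) and nothing is in the way. I correct slightly and descend to just above the roller.

>>> drive_tool:
  deltas:
    - {"delta_pos": [0.016,0.014,0.0],"angular": [0,0,0],"hand": 0}
    - {"delta_pos": [0,0,0.06],"angular": [0,0,0],"hand": 0}
    - {"delta_pos": [0,0,0.06],"angular": [0,0,0],"hand": 0}
    - {"delta_pos": [0,0,0.06],"angular": [0,0,0],"hand": 0}
    - {"delta_pos": [0,0,0.06],"angular": [0,0,0],"hand": 0}
    - {"delta_pos": [0,0,0.06],"angular": [0,0,0],"hand": 0}
    - {"delta_pos": [0,0,0.06],"angular": [0,0,0],"hand": 0}
    - {"delta_pos": [0,0,0.06],"angular": [0,0,0],"hand": 0}
    - {"delta_pos": [0,0,0],"angular": [0,0,0],"hand": 0}
    - {"delta_pos": [0,0,0],"angular": [0,0,0],"hand": 0}

```text
t: 2.65
tool_pos: [0.565, -0.1884, 0.1386]
orientation: [[0.926, 0.376, 0.0], [0.376, -0.926, -0.0], [0.0, 0.0, -1.0]]
ft_force: [0.5, -0.8, -0.1]
gripper_width: 0.0005
gripper_force: 0.0
```

Run:
```python
from h import *
c=robot.get_calibration("wrist"); w=robot.camera("wrist"); s=robot.camera("scene")
cv2.imwrite("pics/c2.png",np.hstack([cv2.resize(w[180:330,240:390],(400,400)),cv2.resize(s[240:390,230:380],(400,400))])[:,:,::-1])
print(robot.state()["tool_pos"],robot.state()["ft_force"])
print("pred",proj(c,[.565,-.189,.111]),"tcp",proj(c,robot.state()["tool_pos"]))
sc=robot.get_calibration("scene"); print(proj(sc,[.565,-.189,.111]),proj(sc,robot.state()["tool_pos"]))
```

```text
[ 0.56517507 -0.18853766  0.13891364] [-0.49113979 -0.08945569 -0.45751128]
pred (np.float64(319.7269940776112), np.float64(286.19028232048845)) tcp (np.float64(318.4810616440959), np.float64(310.8300228671673))
(np.float64(314.9371669382769), np.float64(316.4682573264789)) (np.float64(314.8547177766136), np.float64(302.20232373373074))
```

View pics/c2.png

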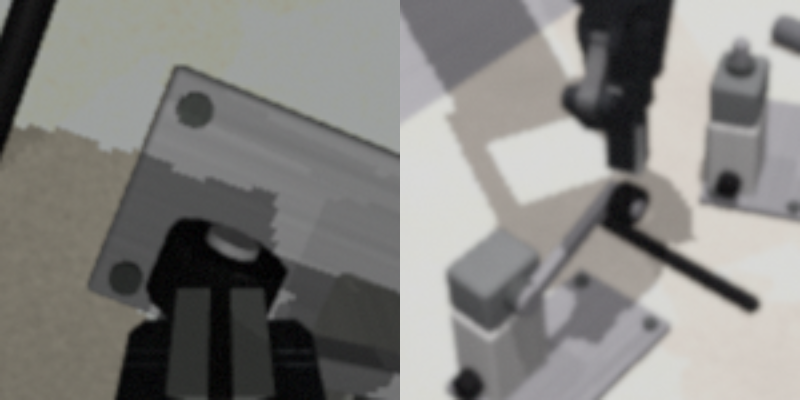

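The wrist crop shows the roller directly under the shut fingertips, centred at about x=321 px. The scene crop shows the fingertip just above the wheel, aligned and clear of the housing. I press to about 24 mm.

>>> drive_tool:
  deltas:
    - {"delta_pos": [0,0,0.033],"angular": [0,0,0],"hand": 0}
    - {"delta_pos": [0,0,0.033],"angular": [0,0,0],"hand": 0}
    - {"delta_pos": [0,0,0.033],"angular": [0,0,0],"hand": 0}
    - {"delta_pos": [0,0,0.033],"angular": [0,0,0],"hand": 0}
    - {"delta_pos": [0,0,0.033],"angular": [0,0,0],"hand": 0}
    - {"delta_pos": [0,0,0.033],"angular": [0,0,0],"hand": 0}
    - {"delta_pos": [0,0,0.033],"angular": [0,0,0],"hand": 0}
    - {"delta_pos": [0,0,0.033],"angular": [0,0,0],"hand": 0}
    - {"delta_pos": [0,0,0],"angular": [0,0,0],"hand": 0}
    - {"delta_pos": [0,0,0],"angular": [0,0,0],"hand": 0}

```text
t: 4.0
tool_pos: [0.5649, -0.1886, 0.099]
orientation: [[0.926, 0.376, 0.0], [0.376, -0.926, -0.0], [-0.0, 0.0, -1.0]]
ft_force: [-3.2, 0.1, 6.0]
gripper_width: -0.0002
gripper_force: 2.8
```

Run:
```python
from h import *
s=robot.camera("scene")
cv2.imwrite("pics/c3.png",cv2.resize(s[240:390,230:380],(500,500))[:,:,::-1])
print(robot.state()["tool_pos"],robot.state()["ft_force"])
```

```text
[ 0.56488214 -0.18857534  0.09904974] [-3.07840255  0.0736629   5.89790048]
```

View pics/c3.png

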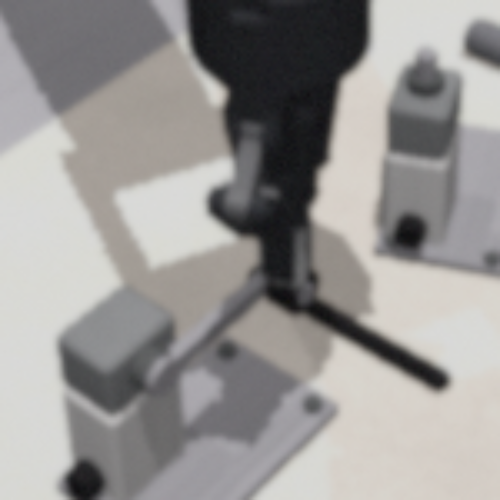

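The force is 6 N at 24 mm down and the arm is visibly lowered, matching the spring between click and overtravel. I hold a little longer, then lift straight up.

>>> drive_tool:
  deltas:
    - {"delta_pos": [0,0,0],"angular": [0,0,0],"hand": 0}
    - {"delta_pos": [0,0,0],"angular": [0,0,0],"hand": 0}
    - {"delta_pos": [0,0,0],"angular": [0,0,0],"hand": 0}
    - {"delta_pos": [0,0,0],"angular": [0,0,0],"hand": 0}
    - {"delta_pos": [0,0,0],"angular": [0,0,0],"hand": 0}
    - {"delta_pos": [0,0,-0.05],"angular": [0,0,0],"hand": 0}
    - {"delta_pos": [0,0,-0.08],"angular": [0,0,0],"hand": 0}
    - {"delta_pos": [0,0,-0.15],"angular": [0,0,0],"hand": 0}
    - {"delta_pos": [0,0,-0.2],"angular": [0,0,0],"hand": 0}
    - {"delta_pos": [0,0,-0.2],"angular": [0,0,0],"hand": 0}

```text
t: 5.3
tool_pos: [0.5646, -0.1881, 0.2012]
orientation: [[0.926, 0.376, -0.0], [0.376, -0.926, 0.001], [-0.0, -0.001, -1.0]]
ft_force: [0.1, -0.8, 0.3]
gripper_width: 0.0
gripper_force: 0.0
```

>>> drive_tool:
  deltas:
    - {"delta_pos": [0,0,-0.1],"angular": [0,0,0],"hand": 0}
    - {"delta_pos": [0,0,0],"angular": [0,0,0],"hand": 0}
    - {"delta_pos": [0,0,0],"angular": [0,0,0],"hand": 0}
    - {"delta_pos": [0,0,0],"angular": [0,0,0],"hand": 0}
    - {"delta_pos": [0,0,0],"angular": [0,0,0],"hand": 0}
    - {"delta_pos": [0,0,0],"angular": [0,0,0],"hand": 0}
    - {"delta_pos": [0,0,0],"angular": [0,0,0],"hand": 0}
    - {"delta_pos": [0,0,0],"angular": [0,0,0],"hand": 0}
    - {"delta_pos": [0,0,0],"angular": [0,0,0],"hand": 0}
    - {"delta_pos": [0,0,0],"angular": [0,0,0],"hand": 0}

```text
t: 6.55
tool_pos: [0.5648, -0.1884, 0.2157]
orientation: [[0.926, 0.376, 0.0], [0.376, -0.926, 0.0], [0.0, 0.0, -1.0]]
ft_force: [0.4, 0.0, 1.0]
gripper_width: -0.0001
gripper_force: 0.0
```

Run:
```python
from h import *
s=robot.camera("scene")
cv2.imwrite("pics/c4.png",s[:,:,::-1])
print(robot.state()["t"],robot.state()["tool_pos"],robot.state()["ft_force"])
```

```text
6.6 [ 0.56483338 -0.18838577  0.21575487] [-0.29591608 -0.58442208  0.32962324]
```

View pics/c4.png

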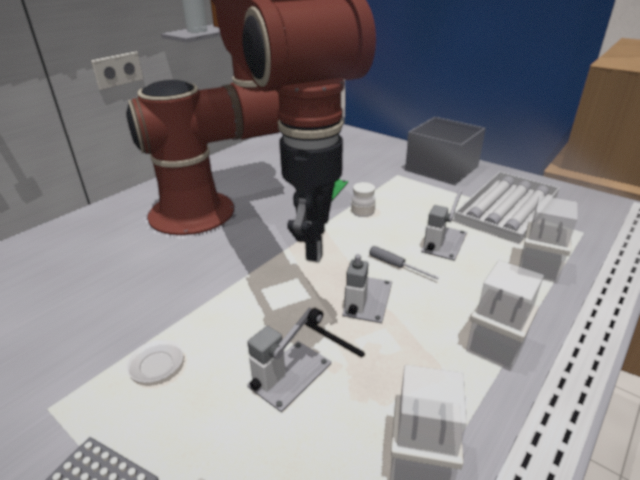

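The roller is back at (315,317), its rest position, with the gripper well clear. The other switches are untouched.

```bash
python3 -c "
from plant import robot; print(robot.finish_job())"
```

```text
the job is handed in; nothing more can be done
None
```

I pressed the roller switch down about 24 mm (past the 15 mm click, short of the 33 mm overtravel), held it for about a second and let it spring back up; I left the other two switches alone and handed the job in at 6.6 s, with no verdict returned.

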